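# Load the post-cure tree and start the cure

### The arm

A 6-joint arm with a two-finger parallel gripper is mounted at the origin on the work surface. World frame = base frame: x ahead of the robot, y to its left, z up, the work surface at z = 0. Lengths are in m, angles in rad, forces in N, time in s.
With the tool pointing down it reaches from about 0.3 to 0.875 m from the base axis. Payload 6.4 kg.
Tool frame: the origin (TCP) lies midway between the tips of the shut fingers; the grasp point (between the pads) lies 19 mm behind it; z points along the fingers, y is the line along which they close (so a half turn about z gives the same grasp; the last joint's range is limited). The gripper opens to 85 mm and grips with 20 to 120 N. Pads are 22 mm wide; open, the fingers measure 114 mm over their backs; the gripper's body (76 mm by 85 mm) begins 54 mm behind the grasp point. The pads swing forward as they close: fully open they stand 13 mm farther back than shut.
Start: joints at [0.949, 0.181, 1.607, -0, 1.354, -0.206], TCP at [0.232, 0.526, 0.207] pointing down, gripper open.
Joint ranges: [-2.99, 2.99], [-0.89, 2.07], [0.3, 2.58], [-1.14, 4.28], [0, 2.63], [-3.12, 3.12]. Speed limits (rad/s): [2.57, 2.57, 3.01, 3.14, 3.14, 3.14].

### API

Orientations are given as a unit quaternion [w, x, y, z].
In Python, from bench import ctrl gives the robot as it stands. The module is installed in compiled form; this text tells all that it offers.
- The arm moves only by the tool move_arm, never from a script. Its argument "plan" is one flat list of numbers, 6 for each row, row after row: the shift along the world's x, y, z in units of 50 mm (1.0 is 50 mm), then the turn, a rotation vector about the world's x, y, z in rad. A call has 1 to 10 rows; each row is the pose to reach, as a shift and turn from the pose commanded when the call began; what a row does not reach only later rows make up. A row lasts 1/8 s, in which the tool goes at most 62.5 mm and 10.7 degrees, less where a joint would pass 70% of its speed; a pose out of reach is approached as far as the arm can. A call with a gripper value outside its range is refused whole. "grip" is the finger opening in mm, from 0 to 85.4, set as the call begins (left out, the last holds). The fingers move at their own pace and stop on an object; the grip force is fixed at half the most. Time passes only in rows, so rows that repeat a pose let the fingers close. It gives the time, the measured TCP pose, the force, the opening and the grip force at its end, in the units of the state.
- ctrl.get_obs(): the state, without advancing time (a new reading comes with each control period).
- ctrl.camera(name): name is "side" or "top"; returns a dict with "pixels" (384x512x3 uint8, red, green, blue), "fx", "fy", "cx", "cy" (pixels), "origin" and "attitude" of the camera in the world. Camera axes: x right, y down, z forward; pixel columns grow to the right and rows downward; lengths in m; the calibration is good to about 2 mm. A picture is of the moment at which its call begins. There is no depth.
- ctrl.hand_in(): hands the job in; it is judged then, once.
The state is a dict: "time_s": time; "q": joint angles; "dq": joint speeds; "joint_efforts": joint torques, N m; "eef_pos": TCP position; "eef_rot": TCP orientation; "wrist_force": force on the tool from outside, world axes, zero at the start; "torque": the same for the moment, N m; "opening": opening from 0.0 (shut) to 1.0 (fully open); "grasp_force": force on a finger pad.
Only numpy, scipy, OpenCV 4.12 (cv2) and the standard library are available. Lean on these libraries where they do the work, as an engineer would, in place of code of your own. Each camera call takes 0.05 s, during which the arm holds its last target. There are 200 camera calls.

### The job

Turn the tree of the UV post-cure stand until its free branch faces the robot, then take the grey carbon socket ring from its wooden rest and lower it gently onto that branch so that it hangs there, leaving the free branch facing the robot. Then flip the red guard up past upright so that it stays, and press the green start button under it fully down. Do not knock the rings already on the tree or the parts lying on the bench.

Things in the scene. Friction and masses are not known exactly. Their poses are not given: they have to be found in the camera images.
- cure_stand: White UV post-cure stand, fixed: base 230 x 230 x 35 mm with four violet LED windows, the tree in its middle, and a low wing on its -y side ending in a grey console 125 (x) x 90 (y) x 55 mm high, centred at (-20, -250) mm. Origin: on the bench, under the tree's axis. Its -x side is the front, towards the robot (within about 0.15 rad of the robot's -x).
- tree_axis (a point): Point on the upright axis of the tree at the height of the branches' centre lines, 170 mm above the bench (fixed to the stand). The tree's post has a black cap whose top is 217 mm above the bench; the hub at branch height is 19 mm in radius.
- tree: The steel tree, turning about its upright axis, either way without stops with 0.05 N m of friction; it stays where it is left. Origin on the axis at bench height, z up; the free branch, a level 10 mm rod with its centre line at z = 170 mm, runs along this frame's -x. Four branches at 90 degrees; three carry rings. It starts with the free branch 1.0 rad or more from the front.
- free_tip (a point): Top of the free branch's upturned tip, a round upright black-capped peg of 12 mm diameter, 115 mm from the axis; its top is 28 mm above the rod's centre line (198 mm above the bench). The peg may be pinched from above and led round. The other three branches have the same tips.
- free_seat (a point): Point on the free branch's centre line 80 mm from the tree's axis, where a ring hangs; same axes as tree.
- socket_ring: The loose matte grey carbon socket ring to hang: outer diameter 96, bore 64, 20 mm wide between its flat faces, four titanium inserts. Origin at its centre; x is the ring's axis. It starts on edge in the rest, its centre 60 mm up. Pinch it by the flat faces at the top of the rim (wall 16 mm deep: fingertips at most 13 mm below the top). Hanging, its centre is 27 mm below the rod's centre line.
- ring_rest: Fixed beech block 66 (x) x 110 (y) x 45 mm high with a 23 mm wide slot along its y, in which the ring stands. Origin: centre of the underside.
- guard (a joint): Opening angle of the red translucent guard over the button (rad): 0 shut, 1.57 upright, 1.95 stop, leaning back. Its hinge has friction and the guard stays at any angle; about 1 N at the tab moves it.
- guard_hinge (a point): Centre of the guard's hinge axis, level, along the stand's y, at the back (+x) of the guard, 82 mm above the bench (fixed to the stand). Shut, the guard is 66 mm wide and reaches 80 mm forward (-x) from here; the space inside is open in front.
- guard_tab (a point): Middle of the guard's solid red tab, 30 mm long, 12 mm wide (along y), 8 mm thick, sticking out of the middle of the guard's front edge; 97 mm forward of the hinge and 4 mm above it when shut (86 mm above the bench, 31 mm above the console). Can be pinched across its 12 mm width from above and led round the hinge; it turns between the pads.
- start_button (a joint): Travel of the round green start button (m), 0 out, 0.006 fully down; it springs back. 5 N presses it fully down.
- start_button_top (a point): Centre of the top face of the start button, 30 mm diameter, 77 mm above the bench when out, 57 mm forward (-x) of the guard's hinge.
- hung_ring_a: Dark carbon ring hanging on the branch at +90 degrees (anticlockwise from above) from the free one; 96 x 64 x 20 mm, swings a little. Origin at the top of its branch, 80 mm from the axis; its centre is 32 mm below.
- hung_ring_b: The same, on the branch at 180 degrees from the free one.
- hung_ring_c: The same, on the branch at -90 degrees from the free one.
- knee_hinge: Bystander: brushed titanium knee hinge lying on the bench, 160 x 66 x 38 mm. Origin: centre of the underside.
- pylon_clamp_a: Bystander: black nylon pylon clamp standing on the bench, 70 x 52 x 50 mm. Origin: centre of the bore at the underside.
- pylon_clamp_b: Bystander: a second black nylon pylon clamp, the same.
- ankle_adapter: Bystander: chrome ankle adapter, flange 70 mm diameter, 71 mm high. Origin: centre of the underside.
Mind the look-alikes: they are no part of the job. Of the things like the socket_ring, leave any that is purple; of the rest the larger one is meant.

How it is judged:
On the way, in this order (a step that is already met when the one before it is completed fails the run):
1. the free branch faces the robot (within about 34 degrees of the stand's front) (x of free_tip in the frame of cure_stand below -0.095 m), for 0.2 s.
2. the socket ring hangs on the free branch, let go, the branch still facing the robot (x of free_tip in the frame of cure_stand below -0.095 m and x of socket_ring in the frame of tree between -0.112 and -0.045 m and y of socket_ring in the frame of tree between -0.015 and 0.015 m and z of socket_ring in the frame of tree between 0.134 and 0.149 m and angle between the x axis of socket_ring and the x axis of tree, either way round below 0.3 rad and contact force between socket_ring and tree above 0.3 N and contact force between socket_ring and the fingers below 0.05 N), for 0.3 s.
3. the guard is flipped up past upright (value of joint guard above 1.57 rad), for 0.2 s.
4. the start button is pressed down with the guard up (value of joint start_button above 0.0045 m and value of joint guard above 1.57 rad), for 0.05 s.
At the end, for the whole second after the job is handed in: The ring hangs still and let go on the free branch (centre 45 to 112 mm from the axis, within 15 mm sideways, 21 to 36 mm below the rod, axis within 0.3 rad); the branch is within 34 degrees of the stand's front; the guard is past upright; start was pressed over 4.5 mm and is out (all of step 2 and linear speed of socket_ring below 0.03 m/s and value of joint guard above 1.57 rad and value of joint start_button below 0.002 m); the robot touches nothing.
It fails at once if a ring already on the tree is knocked (over 5 N from the robot or the ring) (contact force between any of hung_ring_a, hung_ring_b, hung_ring_c and the fingers above 5 N or contact force between any of hung_ring_a, hung_ring_b, hung_ring_c and the arm above 5 N or contact force between any of hung_ring_a, hung_ring_b, hung_ring_c and socket_ring above 5 N).
It fails at once if the socket ring is let fall (moving at over 0.5 m/s with no finger touching it) (contact force between socket_ring and the fingers below 0.05 N and linear speed of socket_ring above 0.5 m/s).
It fails at once if a part lying on the bench is moved by more than 30 mm (distance of any of knee_hinge, pylon_clamp_a, pylon_clamp_b, ankle_adapter from where it was at the start of the episode above 0.03 m).
It also fails if it takes over 72 s, if anything falls off the work surface, if the arm or the gripper's body presses on something with over 40 N, if the wrist force passes 120 N, or if a joint passes its speed limit or range.

## Working session

There is one attempt and no reset: what is moved stays moved. The work goes in short steps, Python scripts to look and compute and a tool call to move; the robot and the scene stay as the last step left them, time stands still between calls to the robot, and variables do not carry over. Pictures are saved under pics/ and viewed, at most 10 in all, crops included, and the job is handed in when it is done.

Besides the shell and the picture viewer there is one more tool, called by a JSON object that holds its "method" and its "body". move_arm: Moves the arm, as the interface text tells. Its arguments: {"type":"object","properties":{"plan":{"type":"array"},"grip":{"type":"number"}},"required":["plan"]}

```bash
mkdir -p pics
cat > h.py <<'E'
import numpy as np, cv2
from bench import ctrl
from scipy.spatial.transform import Rotation as R
def cam(n):
    c=ctrl.camera(n); return c
def Rm(c):
    a=np.array(c["attitude"],float)
    if a.shape==(3,3): return a
    return R.from_quat([a[1],a[2],a[3],a[0]]).as_matrix()
def ray(c,u,v):
    d=Rm(c)@np.array([(u-c["cx"])/c["fx"],(v-c["cy"])/c["fy"],1]); return np.array(c["origin"],float),d/np.linalg.norm(d)
def onz(c,u,v,z):
    o,d=ray(c,u,v); return o+d*(z-o[2])/d[2]
def proj(c,p):
    q=Rm(c).T@(np.array(p)-np.array(c["origin"])); return q[0]/q[2]*c["fx"]+c["cx"],q[1]/q[2]*c["fy"]+c["cy"]
def tri(c1,p1,c2,p2):
    o1,d1=ray(c1,*p1);o2,d2=ray(c2,*p2)
    s=np.linalg.lstsq(np.c_[d1,-d2],o2-o1,rcond=None)[0]
    a=o1+d1*s[0];b=o2+d2*s[1]; return (a+b)/2,np.linalg.norm(a-b)
def save(n,img,s=1):
    cv2.imwrite(n,cv2.cvtColor(cv2.resize(img,None,fx=s,fy=s,interpolation=cv2.INTER_CUBIC),cv2.COLOR_RGB2BGR))
E
python3 - <<'E'
from h import *
for n in("top","side"):
    c=cam(n); save(f"pics/{n}0.png",c["pixels"],1.5); np.save(f"{n}0.npy",c,allow_pickle=True)
    print(n,c["fx"],c["cx"],c["cy"],c["origin"],c["attitude"])
print(ctrl.get_obs())
E
```

```text
top 402.121698473286 257.4738651368408 182.78405441195721 [0.26134144 0.06960051 1.3235254 ] [-0.05942774  0.71299881 -0.69425154  0.07820383]
side 425.199405853064 254.2061637375569 197.05389012135353 [-0.01619268 -0.77536604  0.80848648] [-0.44052725  0.85479119 -0.24142287  0.13031791]
{'time_s': 0.1, 'q': array([ 9.48712038e-01,  1.81469224e-01,  1.60789964e+00,  1.26518170e-05,
        1.35378966e+00, -2.06298554e-01]), 'dq': array([-0.0004542 , -0.00339498, -0.00273109,  0.00051983,  0.00120794,
       -0.00048779]), 'joint_efforts': array([-7.66497706e-04, -4.45879662e+01, -3.52238989e+01, -3.99390237e-04,
        4.24835933e-03, -5.78458548e-05]), 'eef_pos': array([0.23191451, 0.52558313, 0.20667692]), 'eef_rot': array([-3.20745242e-04,  2.06399872e-01,  9.78467414e-01, -7.14243521e-04]), 'wrist_force': array([-0.82913129,  0.1528843 , -0.00701219]), 'torque': array([ 0.02515398, -0.0200611 ,  0.00893855]), 'grasp_force': 0.0, 'opening': 0.9985898867698056}
```

View pics/top0.png

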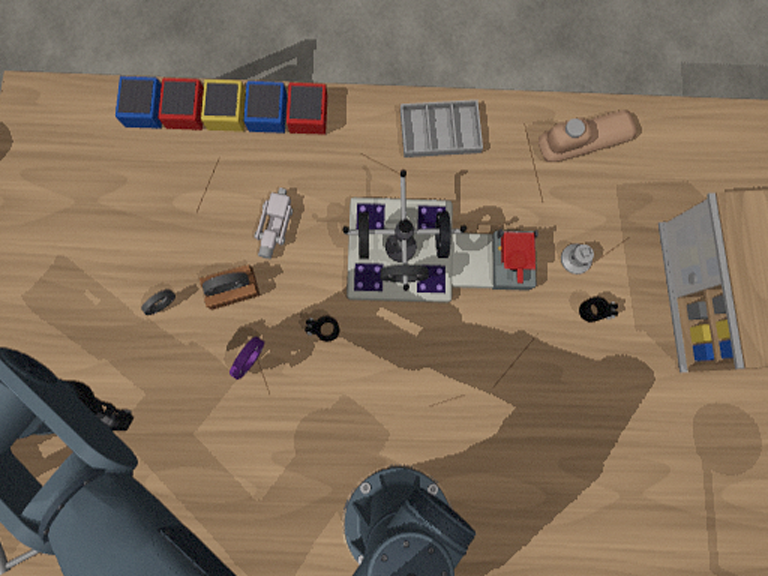

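View pics/side0.png

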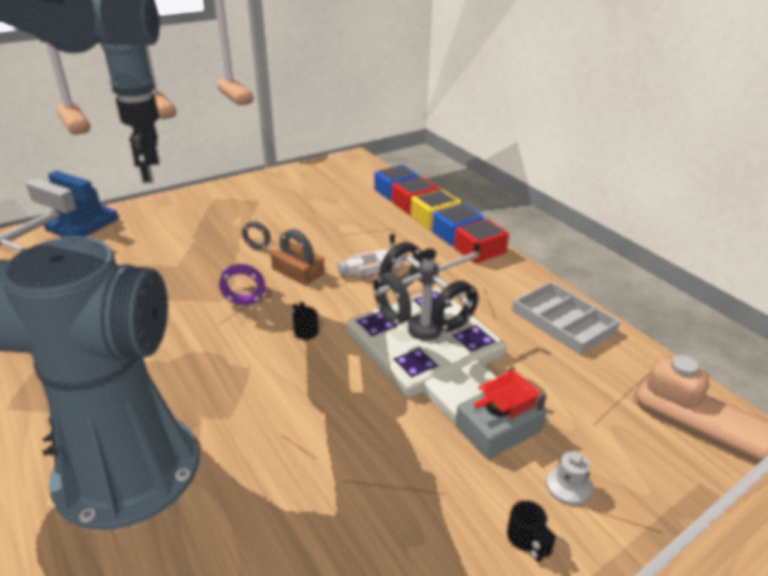

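Top view (1.5x pixels): the free branch has no ring and points away from the robot, tip at (403,173), with the tree cap at (403,228). The guard is at (517,250) with its tab at (520,275). Ring candidates are grey in the rest at (228,282), a smaller grey one at (158,301) and purple at (247,357). The one in the wooden rest fits, as it is the larger grey ring. I'll confirm with a crop and measure.

Run:
```python
from h import *
c=np.load("top0.npy",allow_pickle=True).item(); s=np.load("side0.npy",allow_pickle=True).item()
p=c["pixels"]
a=cv2.resize(p[175:260,85:190],None,fx=5,fy=5,interpolation=cv2.INTER_CUBIC)
b=cv2.resize(s["pixels"][140:215,140:225],None,fx=3,fy=3)
im=np.zeros((425,790,3),np.uint8); im[:a.shape[0],:a.shape[1]]=a; im[:b.shape[0],527:527+b.shape[1]]=b
save("pics/crop1.png",im)
st=cv2.resize(p[105:205,222:367],None,fx=5.4,fy=5.4,interpolation=cv2.INTER_CUBIC); save("pics/crop2.png",st)
def cen(m):
    n,l,t,ce=cv2.connectedComponentsWithStats(m.astype(np.uint8)); 
    for i in range(1,n):
        if t[i,4]>25: print(t[i],ce[i], end='; ')
    print()
P=p.astype(int); r,g,bb=P[...,0],P[...,1],P[...,2]
print("red"); m=(r>110)&(g<60)&(bb<60); cen(m)
print("wood rest"); h=cv2.cvtColor(p,cv2.COLOR_RGB2HSV)
print("green"); cen((g>r+30)&(g>bb+20))
print("white base"); cen((h[...,1]<40)&(h[...,2]>150))
print("violet"); cen((bb>r+20)&(bb>g+30)&(bb>60))
for n,u,v,z in [("cap",403,228,.217),("tip",403,173,.198),("rest",228,282,.108),("tab",520,278,.09)]: print(n,onz(c,u/1.5,v/1.5,z))
```

```text
red
[106  52  27  29 213] [118.84037559  68.68544601]; [191  55  26  29 230] [203.33478261  70.9826087 ]; [335 155  22  34 512] [345.828125  168.1171875]; 
wood rest
green

white base
[276  90   7  11  33] [278.27272727  94.90909091]; [233 119  37  34 255] [251.02745098 137.34509804]; [178 128  14  16 166] [184.40963855 136.01204819]; [271 133  26   6  82] [282.58536585 135.04878049]; [170 134   8  24  37] [173.75675676 145.64864865]; [184 137   9  25  36] [188.69444444 150.5       ]; [181 145   7   8  37] [184.13513514 148.32432432]; [173 154  10  11  87] [177.73563218 158.95402299]; [232 156  36  24 367] [245.50681199 167.29700272]; [272 157  19  19 131] [283.38167939 166.73282443]; [301 156  28  35 526] [316.65209125 178.12927757]; [313 156   7   5  26] [315.76923077 157.5       ]; [384 165  12  10  38] [388.13157895 171.02631579]; [375 171  12  11  55] [379.87272727 176.90909091]; [273 182  27  18 158] [288.21518987 193.79113924]; 
violet
[ 77  51  30  34 446] [93.51793722 71.4955157 ]; [163  54  28  34 410] [176.53902439  74.71463415]; [238 136  11  11  49] [243.63265306 138.87755102]; [251 137   5   8  28] [253.14285714 140.10714286]; [281 138  16  10  88] [287.02272727 141.5       ]; [278 179  19  16 173] [288.53757225 188.46242775]; [480 227   9  12  81] [483.58024691 232.33333333]; [462 229  14  11 136] [468.67647059 234.22058824]; 
cap [0.57064826 0.01291574 0.217     ]
tip [0.68804203 0.01400724 0.198     ]
rest [0.47611662 0.36144164 0.108     ]
tab [ 0.50551219 -0.24105825  0.09      ]
```

View pics/crop1.png

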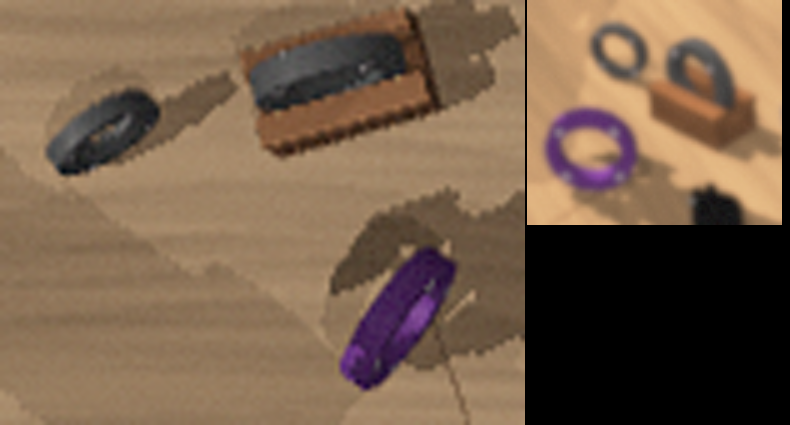

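View pics/crop2.png

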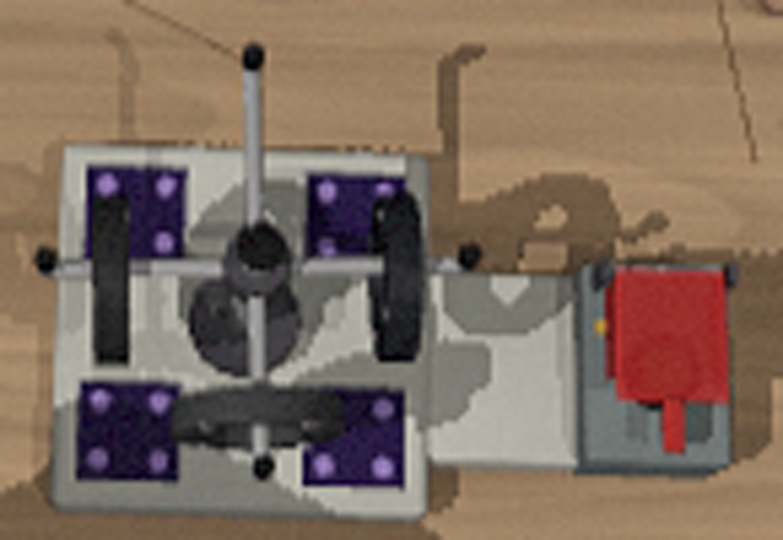

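The crop confirms it: the larger grey ring stands in the wooden rest, the smaller grey ring lies beside it, and the purple one is separate. In crop2 the free branch's tip is at (253,57), the other tips are at (45,261), (470,256) and (263,467), the tab is at (673,425), and the hinge ends are at (603,275) and (728,272).

Run:
```python
from h import *
c=np.load("top0.npy",allow_pickle=True).item(); s=np.load("side0.npy",allow_pickle=True).item()
f=lambda u,v,z:onz(c,222+u/5.4-.41,105+v/5.4-.41,z)
g=lambda u,v,z:onz(c,85+u/5-.4,175+v/5-.4,z)
np.set_printoptions(precision=4,suppress=True)
T=[f(*q,.198) for q in((253,56),(45,261),(263,466),(470,256))]
print("tips",np.array(T),"mid",(T[0]+T[2])/2,(T[1]+T[3])/2, np.linalg.norm(T[0]-T[2]),np.linalg.norm(T[1]-T[3]),"cap",f(258,242,.217))
B=[f(*q,.035) for q in((66,147),(425,152),(428,518),(52,508))]; print("base",np.array(B),np.mean(B,0))
for i in range(4):
    d=B[(i+1)%4]-B[i]; print(np.linalg.norm(d),np.degrees(np.arctan2(d[1],d[0])))
print("hinge",f(603,275,.082),f(728,272,.082),"tab",f(674,427,.09), "tabtip",f(674,453,.09))
W=[g(*q) for q in((246,53,.045),(408,10,.045),(437,107,0),(280,157,0),(272,148,.045))]; print("rest",np.array(W))
# ring mask: dark pixels in rest roi
for q in ((250,70),(400,40),(330,35)): print(g(*q,.08 if q[0]!=330 else .108))
# side view rings
S=s["pixels"]; roi=S[140:215,140:225]; save("pics/side_ring.png",roi,8)
save("pics/sidecrop.png",S[130:300,120:390],2.9)
```

```text
tips [[ 0.6892  0.0147  0.198 ]
 [ 0.5696  0.124   0.198 ]
 [ 0.4616  0.0052  0.198 ]
 [ 0.5797 -0.1044  0.198 ]] mid [0.5754 0.0099 0.198 ] [0.5747 0.0098 0.198 ] 0.2277637498847732 0.2285757809905271 cap [0.5784 0.0111 0.217 ]
base [[ 0.6877  0.1216  0.035 ]
 [ 0.6919 -0.1015  0.035 ]
 [ 0.4617 -0.1041  0.035 ]
 [ 0.4614  0.122   0.035 ]] [0.5757 0.0095 0.035 ]
0.22313906811004466 -88.91895084990037
0.2301742041503932 -179.36888523686756
0.226055819617392 90.0814434632614
0.22627205212013599 -0.10658278646865911
hinge [ 0.6033 -0.2016  0.082 ] [ 0.6075 -0.2765  0.082 ] tab [ 0.5108 -0.2403  0.09  ] tabtip [ 0.4954 -0.24    0.09  ]
rest [[0.4947 0.4352 0.045 ]
 [0.5259 0.3338 0.045 ]
 [0.4702 0.3196 0.    ]
 [0.434  0.4201 0.    ]
 [0.4338 0.4137 0.045 ]]
[0.4776 0.4218 0.08  ]
[0.4994 0.3303 0.08  ]
[0.4959 0.3672 0.108 ]
```

View pics/sidecrop.png

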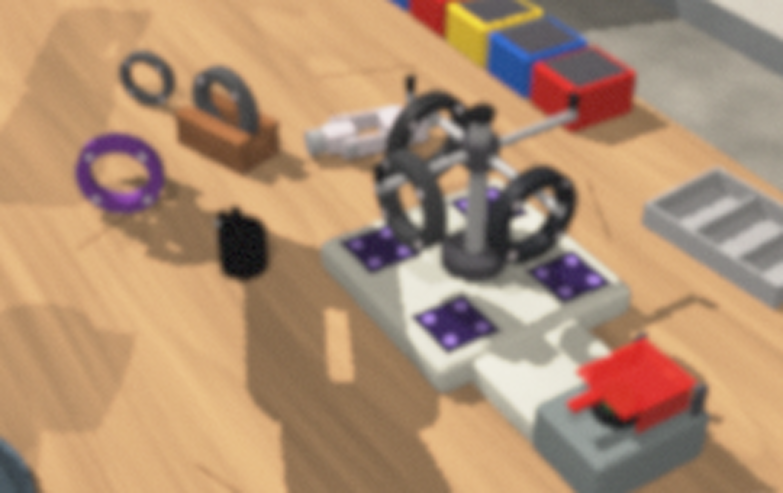

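{"method": "move_arm", "body": {"plan": [3,-3,2.2,0,0,0.46,9.15,-10.2,2.2,0,0,0.46,9.15,-10.2,2.2,0,0,0.46,9.15,-10.2,2.2,0,0,0.46,9.15,-10.2,2.2,0,0,0.46,9.15,-10.2,2.2,0,0,0.46,9.15,-10.2,2.2,0,0,0.46,9.15,-10.2,2.2,0,0,0.46,9.15,-10.2,2.2,0,0,0.46,9.15,-10.2,2.2,0,0,0.46], "grip": 45}}

```text
time_s: 1.35
eef_pos: [0.6376, 0.0741, 0.3068]
eef_rot: [-0.0, -0.022, 1.0, 0.0]
wrist_force: [1.1, 1.8, 0.7]
opening: 0.525
grasp_force: 0.0
```

{"method": "move_arm", "body": {"plan": [1.03,-1.19,0,0,0,0,1.03,-1.19,-1,0,0,0,1.03,-1.19,-1,0,0,0,1.03,-1.19,-1,0,0,0]}}

```text
time_s: 1.85
eef_pos: [0.6879, 0.0172, 0.258]
eef_rot: [-0.0, -0.022, 1.0, 0.0]
wrist_force: [-0.1, -0.1, 0.4]
opening: 0.526
grasp_force: 0.0
```

Run:
```python
from h import *
o=ctrl.get_obs(); print(o["eef_pos"],o["q"])
c=cam("side"); print(proj(c,[.6892,.0147,.198]),proj(c,[.575,.01,.217]))
save("pics/s1.png",c["pixels"][110:230,220:380],5)
```

```text
[0.68791809 0.0171867  0.25797582] [-1.47232233e-01  3.97677901e-01  1.23416226e+00  3.47712026e-04
  1.50997717e+00 -1.76296838e+00]
(np.float64(316.38345995680106), np.float64(160.61715829392432)) (np.float64(284.72275115895195), np.float64(166.34103034453682))
```

View pics/s1.png

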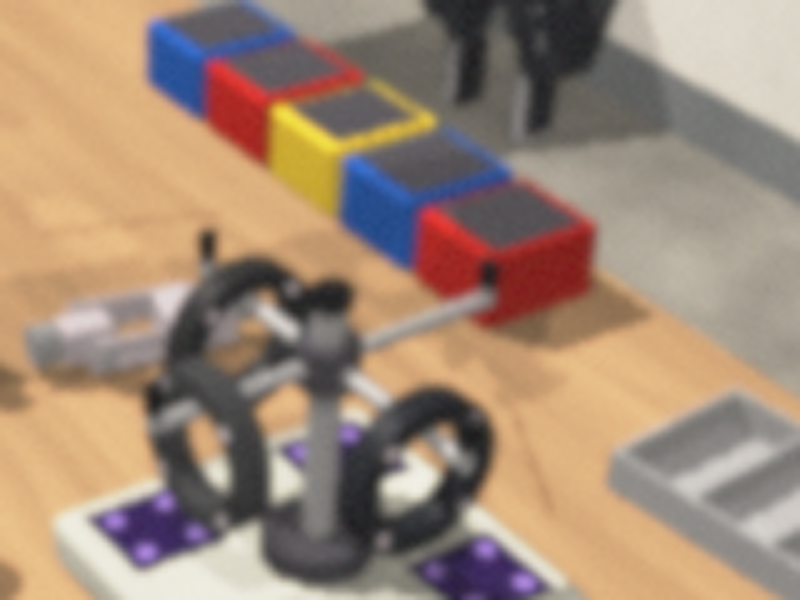

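The side view shows the free tip at crop (488,262), within about 2 px of the prediction, with the gripper above it. Descend and pinch the peg.

{"method": "move_arm", "body": {"plan": [0.03,-0.04,-0.9,0,0,0,0.03,-0.04,-1.7,0,0,0,0.03,-0.04,-1.7,0,0,0,0.03,-0.04,-1.7,0,0,0]}}

```text
time_s: 2.4
eef_pos: [0.6912, 0.0149, 0.1756]
eef_rot: [0.002, -0.023, 1.0, -0.0]
wrist_force: [0.3, 0.7, 0.8]
opening: 0.528
grasp_force: 0.0
```

{"method": "move_arm", "body": {"plan": [0,0,0,0,0,0,0,0,0,0,0,0,0,0,0,0,0,0,0,0,0,0,0,0], "grip": 4}}

```text
time_s: 2.9
eef_pos: [0.6904, 0.0142, 0.1733]
eef_rot: [0.001, -0.022, 1.0, -0.0]
wrist_force: [0.4, 1.1, 4.4]
opening: 0.048
grasp_force: 3.0
```

Run:
```python
from h import *
c=cam("top"); s=cam("side")
a=cv2.resize(c["pixels"][90:190,215:315],None,fx=4,fy=4,interpolation=cv2.INTER_CUBIC)
b=cv2.resize(s["pixels"][120:220,250:350],None,fx=4,fy=4,interpolation=cv2.INTER_CUBIC)
save("pics/m2.png",np.hstack([a,b]))
o=ctrl.get_obs(); print(o["eef_pos"],o["opening"],o["grasp_force"],o["wrist_force"])
for q in ([.6904,.0142,.1733],[.6904,.0142,.21]): print(proj(c,q),proj(s,q))
```

```text
[0.69047149 0.01414658 0.17330204] 0.053115400425826104 3.316476233303547 [ 0.49751822 -0.05834697  5.05022922]
(np.float64(268.1560633880704), np.float64(117.52079707569844)) (np.float64(316.0072550795308), np.float64(168.03693909249287))
(np.float64(268.8465989773398), np.float64(113.09955817233066)) (np.float64(317.23214771080484), np.float64(156.8987325164079))
```

View pics/m2.png

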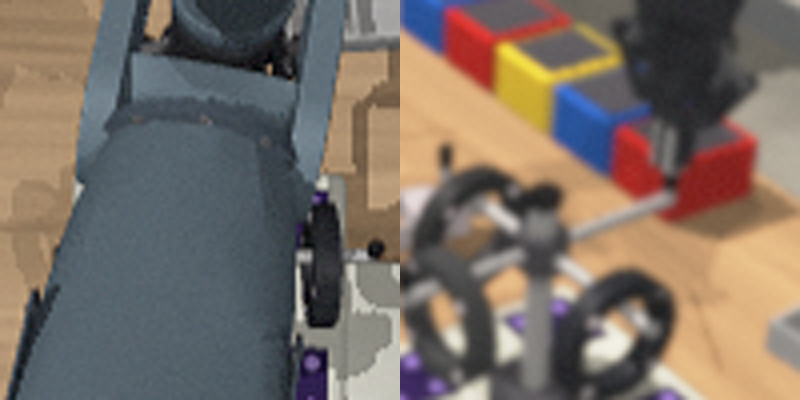

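Run:
```python
from h import *
c=np.load("top0.npy",allow_pickle=True).item(); s=np.load("side0.npy",allow_pickle=True).item()
print(tri(c,(268.45,115),s,(317.2,162)))
print(tri(c,(268.45,115),s,(317.2,161)))
s=cam("side"); 
a=cv2.resize(s["pixels"][140:180,295:340],None,fx=12,fy=12,interpolation=cv2.INTER_CUBIC); save("pics/m3.png",a)
```

```text
(array([0.69158316, 0.0141242 , 0.19282822]), np.float64(0.0011882629755583863))
(array([0.6906484 , 0.01409694, 0.19627532]), np.float64(0.0019852813703905153))
```

View pics/m3.png

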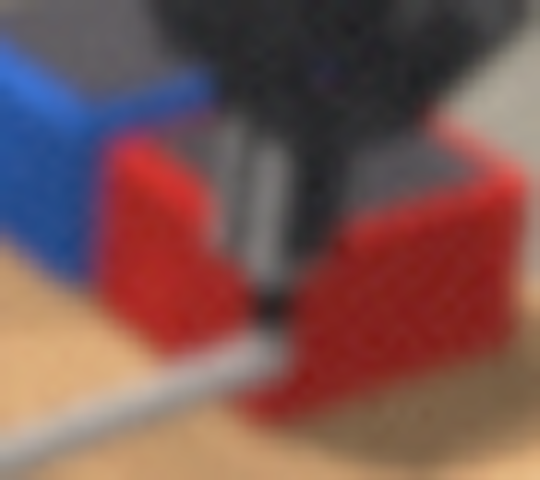

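The pads are on the peg, but the tips sit high on its black cap (crop (265,280)), so they only catch the top few millimetres. Open, go lower and close again.

{"method": "move_arm", "body": {"plan": [0,0,0,0,0,0,0,0,0,0,0,0,0,0,-0.24,0,0,0,0,0,-0.24,0,0,0], "grip": 35}}

```text
time_s: 3.55
eef_pos: [0.6883, 0.0145, 0.1577]
eef_rot: [-0.002, -0.022, 1.0, 0.0]
wrist_force: [-0.5, 0.2, 0.6]
opening: 0.41
grasp_force: 0.0
```

{"method": "move_arm", "body": {"plan": [0,0,0,0,0,0,0,0,0,0,0,0,0,0,0,0,0,0,0,0,0,0,0,0,0,0,0,0,0,0], "grip": 4}}

```text
time_s: 4.18
eef_pos: [0.6897, 0.0143, 0.1601]
eef_rot: [-0.0, -0.022, 1.0, -0.0]
wrist_force: [-0.8, 0.6, -1.6]
opening: 0.103
grasp_force: 58.6
```

Peg gripped at 59 N. Compute the arc waypoints.

Run:
```python
import numpy as np
a0=np.radians(2.3); r=.1148; A=a0
ang=np.linspace(a0,np.radians(-179.5),25)
for k in range(3):
    s=ang[8*k]; out=[]
    for a in ang[8*k+1:8*k+9]:
        out+=[round(r*(np.cos(a)-np.cos(s))/.05,2),round(r*(np.sin(a)-np.sin(s))/.05,2),0,0,0,round(a-s,3)]
    print(out)
```

```text
[np.float64(-0.01), np.float64(-0.3), 0, 0, 0, np.float64(-0.132), np.float64(-0.06), np.float64(-0.6), 0, 0, 0, np.float64(-0.264), np.float64(-0.14), np.float64(-0.89), 0, 0, 0, np.float64(-0.397), np.float64(-0.27), np.float64(-1.17), 0, 0, 0, np.float64(-0.529), np.float64(-0.43), np.float64(-1.43), 0, 0, 0, np.float64(-0.661), np.float64(-0.62), np.float64(-1.66), 0, 0, 0, np.float64(-0.793), np.float64(-0.84), np.float64(-1.87), 0, 0, 0, np.float64(-0.925), np.float64(-1.09), np.float64(-2.05), 0, 0, 0, np.float64(-1.058)]
[np.float64(-0.27), np.float64(-0.14), 0, 0, 0, np.float64(-0.132), np.float64(-0.55), np.float64(-0.25), 0, 0, 0, np.float64(-0.264), np.float64(-0.85), np.float64(-0.31), 0, 0, 0, np.float64(-0.397), np.float64(-1.15), np.float64(-0.34), 0, 0, 0, np.float64(-0.529), np.float64(-1.45), np.float64(-0.33), 0, 0, 0, np.float64(-0.661), np.float64(-1.75), np.float64(-0.28), 0, 0, 0, np.float64(-0.793), np.float64(-2.04), np.float64(-0.19), 0, 0, 0, np.float64(-0.925), np.float64(-2.32), np.float64(-0.06), 0, 0, 0, np.float64(-1.058)]
[np.float64(-0.26), np.float64(0.16), 0, 0, 0, np.float64(-0.132), np.float64(-0.49), np.float64(0.36), 0, 0, 0, np.float64(-0.264), np.float64(-0.69), np.float64(0.58), 0, 0, 0, np.float64(-0.397), np.float64(-0.86), np.float64(0.83), 0, 0, 0, np.float64(-0.529), np.float64(-1.0), np.float64(1.1), 0, 0, 0, np.float64(-0.661), np.float64(-1.1), np.float64(1.39), 0, 0, 0, np.float64(-0.793), np.float64(-1.16), np.float64(1.69), 0, 0, 0, np.float64(-0.925), np.float64(-1.19), np.float64(1.99), 0, 0, 0, np.float64(-1.058)]
```

{"method": "move_arm", "body": {"plan": [-0.01,-0.3,0,0,0,-0.132,-0.06,-0.6,0,0,0,-0.264,-0.14,-0.89,0,0,0,-0.397,-0.27,-1.17,0,0,0,-0.529,-0.43,-1.43,0,0,0,-0.661,-0.62,-1.66,0,0,0,-0.793,-0.84,-1.87,0,0,0,-0.925,-1.09,-2.05,0,0,0,-1.058,-1.09,-2.05,0,0,0,-1.058]}}

```text
time_s: 5.3
eef_pos: [0.6345, -0.0881, 0.1601]
eef_rot: [-0.001, 0.486, 0.874, 0.0]
wrist_force: [-0.9, 2.3, -1.8]
opening: 0.102
grasp_force: 58.9
```

{"method": "move_arm", "body": {"plan": [-0.27,-0.14,0,0,0,-0.132,-0.55,-0.25,0,0,0,-0.264,-0.85,-0.31,0,0,0,-0.397,-1.15,-0.34,0,0,0,-0.529,-1.45,-0.33,0,0,0,-0.661,-1.75,-0.28,0,0,0,-0.793,-2.04,-0.19,0,0,0,-0.925,-2.32,-0.06,0,0,0,-1.058,-2.32,-0.06,0,0,0,-1.058]}}

```text
time_s: 6.42
eef_pos: [0.5202, -0.0881, 0.1601]
eef_rot: [-0.001, 0.86, 0.511, 0.002]
wrist_force: [7.0, 9.3, -5.1]
opening: 0.1
grasp_force: 59.2
```

{"method": "move_arm", "body": {"plan": [-0.26,0.16,0,0,0,-0.132,-0.49,0.36,0,0,0,-0.264,-0.69,0.58,0,0,0,-0.397,-0.86,0.83,0,0,0,-0.529,-1.0,1.1,0,0,0,-0.661,-1.1,1.39,0,0,0,-0.793,-1.16,1.69,0,0,0,-0.925,-1.19,1.99,0,0,0,-1.058,-1.19,1.99,0,0,0,-1.058,-1.19,1.99,0,0,0,-1.058]}}

```text
time_s: 7.68
eef_pos: [0.465, 0.0084, 0.1602]
eef_rot: [0.0, 1.0, 0.007, 0.006]
wrist_force: [22.7, 0.6, -21.2]
opening: 0.099
grasp_force: 58.6
```

{"method": "move_arm", "body": {"plan": [0.05,0,0,0,0,0,0.05,0,0,0,0,0,0.05,0,0,0,0,0,0.05,0,0.9,0,0,0,0.05,0,1.9,0,0,0,0.05,0,2.8,0,0,0,0.05,2,2.8,0,0,0.18,0,3,2.8,0,0,0.36,0,4,2.8,0,0,0.54,0,5,2.8,0,0,0.72], "grip": 45}}

```text
time_s: 8.93
eef_pos: [0.4594, 0.2601, 0.3006]
eef_rot: [0.0, 0.933, 0.361, 0.001]
wrist_force: [1.0, -0.5, -0.2]
opening: 0.525
grasp_force: 0.0
```

Run:
```python
from h import *
o=ctrl.get_obs(); print(o["eef_pos"],o["eef_rot"])
c=cam("top"); s=cam("side")
np.save("top1.npy",c,allow_pickle=True);np.save("side1.npy",s,allow_pickle=True)
a=cv2.resize(c["pixels"][110:200,220:310],None,fx=4.4,fy=4.4,interpolation=cv2.INTER_CUBIC)
# ring+rest in first side picture
s0=np.load("side0.npy",allow_pickle=True).item()
b=cv2.resize(s0["pixels"][145:190,175:220],None,fx=8.8,fy=8.8,interpolation=cv2.INTER_CUBIC)
save("pics/m4.png",np.hstack([a,b]))
```

```text
[0.45942097 0.26014673 0.30061838] [1.79485565e-04 9.32690265e-01 3.60677839e-01 5.77475665e-04]
```

View pics/m4.png

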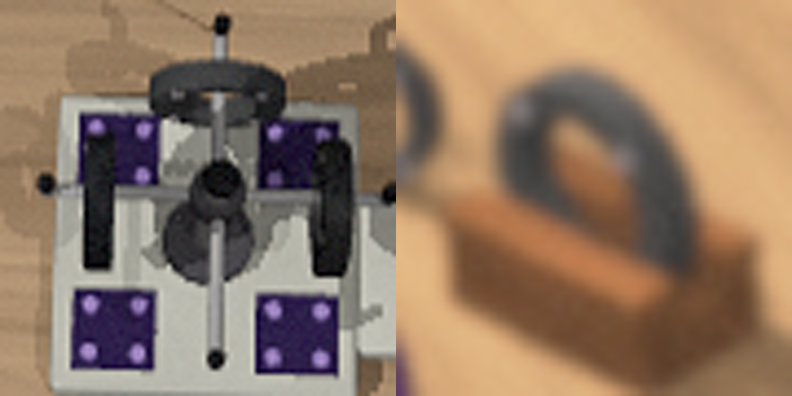

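Top crop: the free branch now points at the robot, tip at (216,357), and the rings hang undisturbed. Right crop: the rest's top corners are at (455,200), (660,305) and (755,235), and the ring stands in the slot. Work out the ring and tip positions.

Run:
```python
from h import *
np.set_printoptions(precision=4,suppress=True)
c=np.load("top1.npy",allow_pickle=True).item(); s0=np.load("side0.npy",allow_pickle=True).item(); c0=np.load("top0.npy",allow_pickle=True).item()
f=lambda u,v,z:onz(c,220+u/4.4-.39,110+v/4.4-.39,z)
print("tips",f(216,357,.198),f(222,24,.198),f(45,184,.198),"cap",f(218,181,.217))
S=lambda u,v,z:onz(s0,175+u/8.8-.44,145+v/8.8-.44,z)
K=np.array([S(455,200,.045),S(660,305,.045),S(755,235,.045)]);print(K)
for i in(0,1): d=K[i+1]-K[i]; print(np.linalg.norm(d),np.degrees(np.arctan2(d[1],d[0])))
print("centre",(K[0]+K[2])/2)
# ring mask in top0
p=c0["pixels"]; h=cv2.cvtColor(p,cv2.COLOR_RGB2HSV); m=((h[...,1]<70)&(h[...,2]<110)).astype(np.uint8)
m[:, :130]=0; m[:175]=0; m[200:]=0; m[:,170:]=0
n,l,t,ce=cv2.connectedComponentsWithStats(m)
i=1+np.argmax(t[1:,4]); print(t[i],ce[i]); ys,xs=np.where(l==i)
r=cv2.minAreaRect(np.c_[xs,ys].astype(np.float32)); print(r); B=cv2.boxPoints(r); print(B)
# wood mask
w=((p[...,0].astype(int)-p[...,2]>45)&(p[...,0]<150)).astype(np.uint8); w[:, :130]=0; w[:170]=0; w[210:]=0; w[:,176:]=0
ys,xs=np.where((l==i)); 
for x in range(xs.min(),xs.max()+1,3):
    yy=ys[xs==x]; print(x,yy.min(),yy.max(),onz(c0,x,yy.min(),.1)[:2])
```

```text
tips [0.4619 0.0097 0.198 ] [0.689  0.0099 0.198 ] [0.5741 0.1244 0.198 ] cap [0.5744 0.0116 0.217 ]
[[0.5703 0.3367 0.045 ]
 [0.5998 0.2309 0.045 ]
 [0.6571 0.2545 0.045 ]]
0.10983383061837887 -74.41729427954886
0.061993322183046144 22.378912471464723
centre [0.6137 0.2956 0.045 ]
[135 182  31  15 309] [149.5599 188.4207]
((149.74615478515625, 188.0692138671875), (10.875518798828125, 30.521615982055664), 74.74488067626953)
[[133.5923 186.8384]
 [163.0385 178.8077]
 [165.9    189.3   ]
 [136.4538 197.3307]]
135 189 192 [0.4729 0.4148]
138 187 196 [0.4794 0.4062]
141 186 196 [0.4828 0.3974]
144 184 195 [0.4893 0.3887]
147 184 194 [0.4896 0.3796]
150 183 193 [0.493  0.3706]
153 182 192 [0.4964 0.3617]
156 182 192 [0.4966 0.3525]
159 182 191 [0.4969 0.3434]
162 182 190 [0.4972 0.3342]
165 186 189 [0.4849 0.3241]
```

Run:
```python
from h import *
np.set_printoptions(precision=4,suppress=True)
s0=np.load("side0.npy",allow_pickle=True).item(); c0=np.load("top0.npy",allow_pickle=True).item()
S=lambda u,v,z:onz(s0,175+(u-396)/8.8-.44,145+v/8.8-.44,z)
K=np.array([S(455,200,.045),S(660,305,.045),S(755,235,.045)]);print(K)
for i in(0,1): d=K[i+1]-K[i]; print(np.linalg.norm(d),np.degrees(np.arctan2(d[1],d[0])))
print("centre side",(K[0]+K[2])/2)
g=lambda u,v,z:onz(c0,85+u/5-.4,175+v/5-.4,z)
W=np.array([g(246,53,.045),g(408,10,.045)]); m=W.mean(0); th=np.radians(17); print("centre top", m-.033*np.array([np.cos(th),np.sin(th),0]))
# ring outline extremes: top-view upper edge = far (+x) rim edge near top z=.108
for u in(147,150): print(onz(c0,u,183.2,.106))
# midpoint of silhouette: project candidates
for q in ([.475,.37],[.48,.37],[.475,.365]):
    print(q,proj(c0,[*q,.06]),proj(s0,[*q,.108]))
```

```text
[[0.4377 0.416  0.045 ]
 [0.4726 0.3072 0.045 ]
 [0.5261 0.333  0.045 ]]
0.11429590554589862 -72.22947338857966
0.05937372510407032 25.7467005789116
centre side [0.4819 0.3745 0.045 ]
centre top [0.4788 0.3749 0.045 ]
[0.4909 0.3782 0.106 ]
[0.4912 0.3691 0.106 ]
[0.475, 0.37] (np.float64(152.7154713935107), np.float64(191.0067772504598)) (np.float64(195.65769449907552), np.float64(154.2068230263664))
[0.48, 0.37] (np.float64(152.83276621468096), np.float64(189.45327999180907)) (np.float64(197.027544096014), np.float64(153.82418417342058))
[0.475, 0.365] (np.float64(154.30289719903763), np.float64(191.05173752449343)) (np.float64(196.31178356575748), np.float64(154.85068729200069))
```

{"method": "move_arm", "body": {"plan": [0.41,1.2,0,0,0,0.18,0.41,2.29,-0.5,0,0,0.36,0.41,2.29,-1.5,0,0,0.54,0.41,2.29,-1.5,0,0,0.72,0.41,2.29,-1.5,0,0,0.9,0.41,2.29,-1.5,0,0,1.08,0.41,2.29,-1.5,0,0,1.13,0.41,2.29,-1.5,0,0,1.13]}}

```text
time_s: 10.02
eef_pos: [0.4805, 0.3721, 0.2252]
eef_rot: [0.0, 0.598, 0.802, -0.0]
wrist_force: [-0.7, -0.5, -0.0]
opening: 0.53
grasp_force: 0.0
```

{"method": "move_arm", "body": {"plan": [0,0.04,-1,0,0,0,0,0.04,-2,0,0,0,0,0.04,-2.6,0,0,0,0,0.04,-2.6,0,0,0,0,0.04,-2.6,0,0,0]}}

```text
time_s: 10.65
eef_pos: [0.4813, 0.3751, 0.0968]
eef_rot: [0.001, 0.597, 0.802, 0.001]
wrist_force: [0.3, -1.0, 0.3]
opening: 0.529
grasp_force: 0.0
```

{"method": "move_arm", "body": {"plan": [0,0,0,0,0,0,0,0,0,0,0,0,0,0,0,0,0,0,0,0,0,0,0,0], "grip": 12}}

```text
time_s: 11.15
eef_pos: [0.4803, 0.3748, 0.0953]
eef_rot: [0.0, 0.597, 0.802, 0.0]
wrist_force: [0.2, -0.4, 0.9]
opening: 0.141
grasp_force: 0.0
```

{"method": "move_arm", "body": {"plan": [0,0,0.2,0,0,0,0,0,0.2,0,0,0,0,0,0,0,0,0,0,0,-0.2,0,0,0,0,0,-0.2,0,0,0], "grip": 45}}

```text
time_s: 11.78
eef_pos: [0.479, 0.3741, 0.0831]
eef_rot: [-0.001, 0.597, 0.802, -0.002]
wrist_force: [0.9, 0.0, -0.3]
opening: 0.529
grasp_force: 0.0
```

{"method": "move_arm", "body": {"plan": [0,0,0,0,0,0,0,0,0,0,0,0,0,0,0,0,0,0,0,0,0,0,0,0], "grip": 12}}

```text
time_s: 12.28
eef_pos: [0.4803, 0.3748, 0.0853]
eef_rot: [0.0, 0.597, 0.802, 0.0]
wrist_force: [-0.9, -0.3, 0.0]
opening: 0.14
grasp_force: 0.0
```

Run:
```python
from h import *
s0=np.load("side0.npy",allow_pickle=True).item(); s=cam("side"); np.save("side2.npy",s,allow_pickle=True)
d=np.abs(s["pixels"].astype(int)-s0["pixels"]).sum(2)
g0=cv2.cvtColor(s0["pixels"],cv2.COLOR_RGB2GRAY); g=cv2.cvtColor(s["pixels"],cv2.COLOR_RGB2GRAY)
def asc(g): 
    for y in range(140,178): print(y,''.join(" .:-=+*#%@"[min(9,int(v)//22)] for v in g[y,175:222]))
asc(g0); asc(g)
for z in(.085,.095,.104,.108,.12): print(z,proj(s,[.4803,.3748,z]))
print(ctrl.get_obs()["opening"])
```

```text
140 %%%%%%%%%%%%%%%%%%%%%%%%##%#%######%%%%%%%%%%%%
141 %%%%%%%%%%%%%%%%%%%%%%%%%###########%%%%%%%%%%%
142 %%%%%%%%%%%%%%%%%%%%%%%%%############%%%%%%%%%%
143 %%%%%%%%%%%%%%%%%%%%%%%%%%%###########%%%%%%%%%
144 %%%%%%%%%%%%%%%%%%%%%%%%%%%############%%%%%%%%
145 %%%%%%%%%%%%%%%%%%%%%%%%%%%%#############%%%%%%
146 %%%%%%%%%%%%%%%%%%%%%%%%%%%%%%##########%#%%%%%
147 %%%%%%%%%%%%%%%%%%%%%%%%%%%%%%########%######%%
148 #%%%%%%%%%%%%%%%%%%%%%%%%%%%%%%##########%#####
149 *#%%%%#%%%%%%%%%%%%%%%%%%%%%%%%%########%%#####
150 +*#%%%%#%%%%%%%%%%%%%%%%%%%%%%%%%#######%%%####
151 =+*##%###%%%%%%%%%%%%%%%%%%%%%%%%%%######%%%%##
152 ===*#%%%###%%%%%########%%%%%%%%%%%#######%%%##
153 =--+*#%%####%###**++++**##%%%%%%%%%%%######%%%#
154 =--=+#%%%#####*++=====+++*#%%%%%%%%%%######%%#%
155 +---=*#%%%##**+==========+*##%%%%%%%%%%#####%%%
156 +=--=*#%%%##*++=-----=====++##%%%%%%%%%%#####%%
157 *=--=+#%%%#*+++=-------=====+#%%%%%%%%%%%#####%
158 *=---+#%%%#*++=---====--=====*#%%%%%%%%%%%####%
159 *=---+##%##+==----+*++=---=-=+*#%%%%%%%%%%#####
160 *=--=+*####+=--:-=+***+==-=--=+*%%%%%%%%%%%%###
161 +=--
[... 2522 characters left out ...]
-::-=+****##%%%%%
172 #####*=--===++******++===-------:-==++++*#%%%%%
173 #####*=---===+++******+++==---:::--=====+#%%%%%
174 #####*=----====+++******+++==--::---==-=+#%%%%%
175 #####*=-----=====++*******+++=--:------=+*%%%%%
176 #####*+-----=======+++******++=---------+*%%%%%
177 #####*+=-------======++******+==--------=*#%%%%
0.085 (np.float64(196.9504922217856), np.float64(159.18429106542857))
0.095 (np.float64(196.74800630765455), np.float64(156.59100690374004))
0.104 (np.float64(196.56435702801713), np.float64(154.23896789780224))
0.108 (np.float64(196.4823017253101), np.float64(153.18806656569782))
0.12 (np.float64(196.23451914760375), np.float64(150.0146575062786))
0.14101978242889984
```

The images show the real fingertips about 20 mm above the reported TCP, just at the ring's top. Go lower.

{"method": "move_arm", "body": {"plan": [0,0,0.2,0,0,0,0,0,0.2,0,0,0,0,0,0,0,0,0,0,0,-0.17,0,0,0,0,0,-0.17,0,0,0], "grip": 45}}

```text
time_s: 12.95
eef_pos: [0.4791, 0.3741, 0.0748]
eef_rot: [-0.001, 0.597, 0.802, -0.001]
wrist_force: [-0.6, 0.8, 0.5]
opening: 0.533
grasp_force: 0.0
```

{"method": "move_arm", "body": {"plan": [0,0,0,0,0,0,0,0,0,0,0,0,0,0,0,0,0,0,0,0,0,0,0,0], "grip": 10}}

```text
time_s: 13.45
eef_pos: [0.4805, 0.3749, 0.0769]
eef_rot: [0.0, 0.597, 0.802, 0.0]
wrist_force: [1.0, 0.1, 1.3]
opening: 0.204
grasp_force: 58.9
```

{"method": "move_arm", "body": {"plan": [0,0,0.5,0,0,0,0,0,1.1,0,0,0,0,0,1.8,0,0,0,0,0,2.4,0,0,0,-0.4,-0.5,2.4,0,0,-0.1,-0.8,-1.3,2.4,0,0,-0.2,-1.11,-2.1,2.4,0,0,-0.29,-1.11,-2.9,2.4,0,0,-0.29,-1.11,-3.7,2.4,0,0,-0.29,-1.11,-4.2,2.4,0,0,-0.29]}}

```text
time_s: 14.7
eef_pos: [0.4244, 0.1632, 0.1966]
eef_rot: [0.0, 0.707, 0.707, -0.0]
wrist_force: [0.4, -0.0, -0.7]
opening: 0.208
grasp_force: 59.0
```

{"method": "move_arm", "body": {"plan": [0,-0.7,0,0,0,0,0,-1.5,0,0,0,0,0,-2.3,0,0,0,0,0,-2.9,0,0,0,0,0,-3.1,0,0,0,0,0,-3.1,0,0,0,0,0,-3.1,0,0,0,0]}}

```text
time_s: 15.58
eef_pos: [0.4246, 0.0106, 0.1965]
eef_rot: [-0.0, 0.706, 0.708, 0.0]
wrist_force: [0.6, 0.4, -0.4]
opening: 0.205
grasp_force: 59.0
```

{"method": "move_arm", "body": {"plan": [0.2,-0.01,0,0,0,0,0.4,-0.01,0,0,0,0,0.6,-0.01,0,0,0,0,0.8,-0.01,0,0,0,0,1.0,-0.01,0,0,0,0,1.2,-0.01,0,0,0,0,1.35,-0.01,0,0,0,0,1.35,-0.01,0,0,0,0]}}

```text
time_s: 16.58
eef_pos: [0.4926, 0.0092, 0.1965]
eef_rot: [-0.0, 0.707, 0.707, -0.0]
wrist_force: [-1.6, -0.4, -0.6]
opening: 0.203
grasp_force: 59.0
```

Run:
```python
from h import *
s=cam("side"); np.save("side3.npy",s,allow_pickle=True)
save("pics/hang.png",s["pixels"][120:220,210:335],6)
print(ctrl.get_obs()["wrist_force"])
for n,q in dict(tip=[.4619,.0097,.198],seat=[.492,.01,.17],ringc=[.492,.01,.18],ringtop=[.492,.01,.228],bot=[.492,.01,.132]).items():
    u,v=proj(s,q); print(n,(u-210)*6,(v-120)*6)
```

```text
[-0.39331379  0.26314335 -2.00901953]
tip 232.40343042006288 385.76990122735316
seat 289.87274980953225 418.7051863169636
ringc 290.22744888174134 400.0017307675388
ringtop 291.98193857394926 307.486631233342
bot 288.55728379940376 488.07035238286153
```

View pics/hang.png

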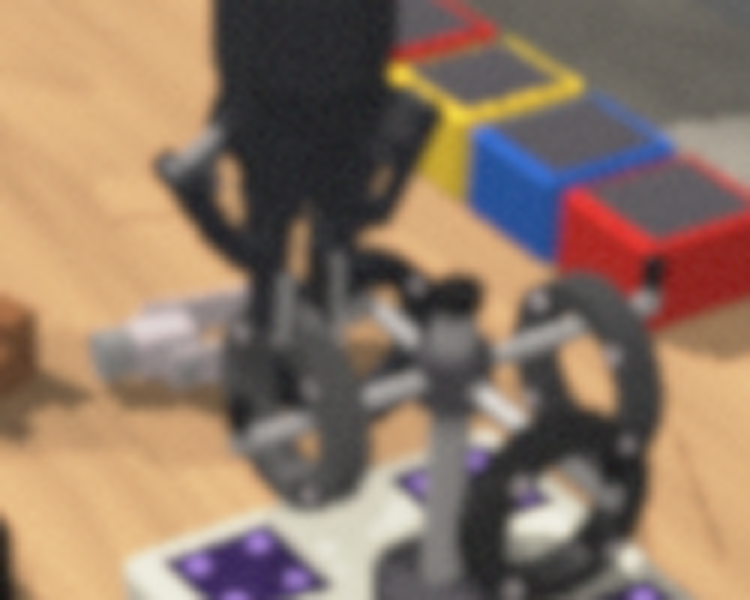

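The side view shows the ring threaded on the free branch: ring centre about (300,400), rod running from (245,440) to (400,390). Now lower it gently.

{"method": "move_arm", "body": {"plan": [0,0,-0.15,0,0,0,0,0,-0.3,0,0,0,0,0,-0.45,0,0,0,0,0,-0.6,0,0,0,0,0,-0.66,0,0,0,0,0,-0.66,0,0,0]}}

```text
time_s: 17.38
eef_pos: [0.4921, 0.0093, 0.1633]
eef_rot: [-0.0, 0.707, 0.707, -0.0]
wrist_force: [0.2, 0.7, -0.3]
opening: 0.206
grasp_force: 59.0
```

{"method": "move_arm", "body": {"plan": [0,0,-0.03,0,0,0,0,0,-0.06,0,0,0,0,0,-0.06,0,0,0,0,0,-0.06,0,0,0]}}

```text
time_s: 17.88
eef_pos: [0.4922, 0.0092, 0.1606]
eef_rot: [0.0, 0.707, 0.707, 0.0]
wrist_force: [0.1, -0.9, -0.8]
opening: 0.205
grasp_force: 59.0
```

{"method": "move_arm", "body": {"plan": [0,0,-0.03,0,0,0,0,0,-0.03,0,0,0,0,0,-0.03,0,0,0]}}

```text
time_s: 18.25
eef_pos: [0.4924, 0.0091, 0.1603]
eef_rot: [0.0, 0.707, 0.708, -0.0]
wrist_force: [-3.5, 0.7, 8.0]
opening: 0.206
grasp_force: 60.0
```

{"method": "move_arm", "body": {"plan": [0,0,-0.03,0,0,0,0,0,-0.03,0,0,0,0,0,-0.03,0,0,0]}}

```text
time_s: 18.62
eef_pos: [0.4925, 0.009, 0.1602]
eef_rot: [0.001, 0.707, 0.708, -0.0]
wrist_force: [-8.6, 0.2, 18.2]
opening: 0.207
grasp_force: 61.1
```

Contact felt. Ease off and let go.

{"method": "move_arm", "body": {"plan": [0,0,0.05,0,0,0,0,0,0.05,0,0,0]}}

```text
time_s: 18.88
eef_pos: [0.4926, 0.0092, 0.1605]
eef_rot: [0.0, 0.707, 0.707, 0.0]
wrist_force: [-1.0, -0.3, 4.6]
opening: 0.202
grasp_force: 59.5
```

{"method": "move_arm", "body": {"plan": [0,0,0,0,0,0,0,0,0,0,0,0,0,0,0,0,0,0,0,0,0.3,0,0,0,0,0,0.8,0,0,0,0,0,1.5,0,0,0,0,0,2.3,0,0,0,0,0,2.6,0,0,0,0,0,2.6,0,0,0], "grip": 38}}

```text
time_s: 20.0
eef_pos: [0.4924, 0.0092, 0.2904]
eef_rot: [0.0, 0.707, 0.707, 0.0]
wrist_force: [0.2, 0.2, -0.0]
opening: 0.444
grasp_force: 0.0
```

Run:
```python
from h import *
s=cam("side"); g=cv2.cvtColor(s["pixels"],cv2.COLOR_RGB2GRAY)
print(proj(s,[.492,.01,.143]),proj(s,[.492,.01,.191]),proj(s,[.4619,.0097,.198]))
for y in range(166,210): print(y,''.join(" .:-=+*#%@"[min(9,int(v)//22)] for v in g[y,235:300]))
```

```text
(np.float64(258.15548345416204), np.float64(198.04398136592542)) (np.float64(258.4369741332024), np.float64(183.20084019215446)) (np.float64(248.73390507001048), np.float64(184.2949835378922))
166 %%%%%%%%#####%%%%%%%%%%#*+---:::......:...:-=====----=+*#%%%%####
167 ##############%%@@@@@@@#+=---:::...::----::===--::::::-+*#%%%##**
168 ##############%@@@@@@@%*=----::..::--=++=-:-=-::.....:-=*#%%%#**+
169 ###############%@@@@@@#+-:--::.::--==+**+=::-::......::=*#%%#*++*
170 #######*******#%@@@@@%*-::--:::-====+*##*=:::.........:=*#%##*=++
171 ##%%%##********#@@@@@*=:::-----=+++++*#%#+-:...:::...:-+*####+===
172 %%%%%%#********#%@@@#+-:::-====++++++*%%%#+-:.:----::-=+####*=---
173 @@@@@@%#*******#%%@%*-::::-==+++*++***#%@%#+-:-=======+*####*=---
174 @@@@@@%#******##%%%#+:::.:-==++******##%%@%#+--=+++++=+**##*+====
175 @@%%%%##***######%#+-:....:-++*****######%@%*==+++++++++**#**++**
176 %%################*=-:....:=++***********##%*+=++++++===+*###*###
177 ###############***+-::...:-=++*+++++++++=+**+==++++++==-=*#####**
178 ****######*******+=-::...:-=+++++======----====+++++==--=+*##**
[... 1472 characters left out ...]

200 %%%%%%%%%%%%#+=-----=+####*+=------=*%@@%*=+***+++++=-::::--=++++
201 %%%%%%%%%%%%#*=------=*#%%#*+------=*%@@@#*+++*+++++=-:::::-=++++
202 %%%%%%%%%%%%%*+=---:-=+#%@@%+=-----=+%@@@@%*+++++++=-:::::::-++==
203 %%%%%%%%%%%%%#*+=-----+#@@@@*=-----=+%@@@@@%*++++++=-:::::::--===
204 %%%%%%%%%%%%%%#*+=----=*@@@@#=------+%@@@@@@%**++++=-::::::::=+**
205 %%%%%%%%%%%%%%%#*+=====+#@@@*=------+%@@@@@@@#**+++=-:::::::=*#%@
206 %%%%%%%%%%%@@@@%*=======*#%%*=------+%@@@@@@@#**+++-:::::::=*%@@@
207 %%%%%%%%%@@@@@@%*=======++**+-------+%@@@@@@%#**++=-:::::.:=#@@@@
208 %%%%%%@@@@@@@@%#+========+++=----:--+%@@@@%%#**+++=-::::..:=#@@@@
209 %%%%@@@@@@@%%#*+========++==--:-::--+%@@%%#*++++++=-:::..::=*#%%%
```

The ASCII view is consistent with the ring hanging on the branch, clear of the gripper. Now the guard.

{"method": "move_arm", "body": {"plan": [0.37,-1,0.3,0,0,-0.18,0.37,-2,0.3,0,0,-0.36,0.37,-3,0.3,0,0,-0.54,0.37,-4,0.3,0,0,-0.72,0.37,-4.99,0.3,0,0,-0.9,0.37,-4.99,-0.5,0,0,-1.08,0.37,-4.99,-1.2,0,0,-1.26,0.37,-4.99,-2,0,0,-1.44,0.37,-4.99,-2.5,0,0,-1.57,0.37,-4.99,-2.5,0,0,-1.57]}}

```text
time_s: 21.3
eef_pos: [0.508, -0.2383, 0.1607]
eef_rot: [-0.003, 1.0, 0.001, -0.003]
wrist_force: [0.3, -0.0, 0.1]
opening: 0.447
grasp_force: 0.0
```

Run:
```python
from h import *
s0=np.load("side0.npy",allow_pickle=True).item()
p=s0["pixels"].astype(int); m=((p[...,0]>120)&(p[...,1]<70)&(p[...,2]<70)); m[:240]=0; m[:,:300]=0
for y in range(246,280): print(y,''.join("#" if v else "." for v in m[y,310:365]))
print(proj(s0,[.5108,-.2403,.086]),proj(s0,[.4958,-.2403,.086]),proj(s0,[.6055,-.239,.082]))
o=ctrl.get_obs(); print(o["eef_pos"],o["q"])
```

```text
246 .......................................................
247 ..............................##.......................
248 .............................####......................
249 ............................######.....................
250 .........................##########....................
251 .......................#############...................
252 ......................###############..................
253 .....................##################................
254 ...................#####################...............
255 ................##########################.............
256 ..............#############################............
257 .............###############################...........
258 .............################################..........
259 .............#################################.........
260 .............##################################........
261 .............###################################.......
262 ..............###################################......
263 ..............##################################.......
264 ..............##
[... 567 characters left out ...]
............
274 .........................#.....########................
275 ..............................########.................
276 ..............................######...................
277 ..............................####.....................
278 ..............................##.......................
279 .......................................................
(np.float64(320.35131548211996), np.float64(267.1556478350353)) (np.float64(315.4139115057104), np.float64(269.490799998837)) (np.float64(349.53349055521835), np.float64(253.95984521192617))
[ 0.50804737 -0.23834919  0.16065857] [-6.50136421e-01  2.02674437e-01  1.68007973e+00 -2.35850029e-05
  1.26745481e+00  9.17855216e-01]
```

{"method": "move_arm", "body": {"plan": [0,-0.02,-0.8,0,0,0,0,-0.02,-1.6,0,0,0,0,-0.02,-2.16,0,0,0,0,-0.02,-2.16,0,0,0]}}

```text
time_s: 21.8
eef_pos: [0.5092, -0.2401, 0.0553]
eef_rot: [-0.001, 1.0, 0.002, -0.002]
wrist_force: [-0.8, 0.2, 0.8]
opening: 0.446
grasp_force: 0.0
```

{"method": "move_arm", "body": {"plan": [0,0,0,0,0,0,0,0,0,0,0,0,0,0,0,0,0,0,0,0,0,0,0,0], "grip": 4}}

```text
time_s: 22.3
eef_pos: [0.5119, -0.2416, 0.059]
eef_rot: [0.001, 1.0, 0.001, 0.001]
wrist_force: [-0.2, 3.0, 7.2]
opening: 0.116
grasp_force: 61.8
```

{"method": "move_arm", "body": {"plan": [0.05,0,0.35,0,0,0,0.15,0,0.68,0,0,0,0.32,0,0.99,0,0,0,0.53,0,1.26,0,0,0,0.8,0,1.49,0,0,0,1.1,0,1.67,0,0,0,1.42,0,1.79,0,0,0,1.77,0,1.855,0,0,0,2.11,0,1.855,0,0,0,2.11,0,1.855,0,0,0]}}

```text
time_s: 23.55
eef_pos: [0.617, -0.2415, 0.1507]
eef_rot: [0.001, 1.0, 0.001, 0.0]
wrist_force: [-0.6, -0.7, 0.3]
opening: 0.048
grasp_force: 0.0
```

{"method": "move_arm", "body": {"plan": [0.17,0,-0.03,0,0,0,0.34,0,-0.07,0,0,0,0.38,0,-0.08,0,0,0,0.38,0,-0.08,0,0,0]}}

```text
time_s: 24.05
eef_pos: [0.6351, -0.2412, 0.1456]
eef_rot: [-0.0, 1.0, 0.001, -0.0]
wrist_force: [-0.0, -1.3, -0.6]
opening: 0.047
grasp_force: 0.0
```

The tab slipped out on the way. Check where the guard stands.

Run:
```python
from h import *
s=cam("side")
p=s["pixels"].astype(int); m=((p[...,0]>120)&(p[...,1]<80)&(p[...,2]<80)); m[:205]=0; m[:,:300]=0
for y in range(206,282,2): print(y,''.join("#" if v else "." for v in m[y,305:395]))
for t in(0,.5,1.,1.3,1.57,1.8):
    a=t+.041; tip=[.606-.112*np.cos(a),-.24,.082+.112*np.sin(a)]
    L=[.606-.08*np.cos(t),-.207,.082+.08*np.sin(t)];Rr=[.606-.08*np.cos(t),-.273,.082+.08*np.sin(t)]
    print(t,[tuple(np.round(proj(s,q)).astype(int)) for q in(tip,L,Rr)])
```

```text
206 ..........................................................................................
208 ..........................................................................................
210 ..........................................................................................
212 ..........................................................................................
214 ..........................................................................................
216 ..........................................................................................
218 ..........................................................................................
220 ..........................................................................................
222 ..........................................................................................
224 ..............................................###.........................................
226 ..............................................###.........................................
228 .......................................##.....####.
[... 2414 characters left out ...]

280 ..........................................................................................
0 [(np.int64(315), np.int64(270)), (np.int64(316), np.int64(258)), (np.int64(334), np.int64(274))]
0.5 [(np.int64(322), np.int64(251)), (np.int64(321), np.int64(245)), (np.int64(339), np.int64(261))]
1.0 [(np.int64(337), np.int64(232)), (np.int64(331), np.int64(232)), (np.int64(350), np.int64(248))]
1.3 [(np.int64(348), np.int64(223)), (np.int64(338), np.int64(226)), (np.int64(357), np.int64(241))]
1.57 [(np.int64(358), np.int64(218)), (np.int64(345), np.int64(222)), (np.int64(364), np.int64(237))]
1.8 [(np.int64(366), np.int64(216)), (np.int64(351), np.int64(220)), (np.int64(370), np.int64(235))]
```

The guard stands at about 1.35 rad, with its tab tip at side pixel (352,224) and the fingers behind it. Go over to the front and push it back.

{"method": "move_arm", "body": {"plan": [0,0,0.8,0,0,0,0,0,1.5,0,0,0,-0.8,0,1.5,0,0,0,-1.6,0,1.5,0,0,0,-2.2,0,1.5,0,0,0,-2.2,0,0.7,0,0,0,-2.2,0,0,0,0,0,-2.2,0,0,0,0,0], "grip": 0}}

```text
time_s: 25.1
eef_pos: [0.523, -0.2399, 0.1431]
eef_rot: [-0.002, 1.0, 0.001, -0.003]
wrist_force: [0.0, -0.3, -0.2]
opening: -0.0
grasp_force: 0.0
```

{"method": "move_arm", "body": {"plan": [0.4,0,0,0,0,0,0.7,0,0,0,0,0,0.95,0,0,0,0,0,1.2,0,0,0,0,0,1.4,0,0,0,0,0,1.6,0,0,0,0,0,1.75,0,0,0,0,0,1.75,0,0,0,0,0,1.0,0,0,0,0,0,0.4,0,0,0,0,0]}}

```text
time_s: 26.35
eef_pos: [0.5441, -0.2411, 0.1456]
eef_rot: [-0.0, 1.0, 0.001, -0.0]
wrist_force: [-0.4, -0.8, 0.2]
opening: 0.001
grasp_force: 0.0
```

Run:
```python
from h import *
s=cam("side"); print(ctrl.get_obs()["eef_pos"])
p=s["pixels"].astype(int); m=((p[...,0]>120)&(p[...,1]<80)&(p[...,2]<80)); m[:205]=0; m[:,:300]=0
for y in range(206,270,2): print(y,''.join("#" if v else "." for v in m[y,305:395]))
```

```text
[ 0.54102251 -0.24072381  0.14519361]
206 ..........................................................................................
208 ..........................................................................................
210 ..........................................................................................
212 ..........................................................................................
214 ..........................................................................................
216 ..........................................................................................
218 ...........................................................#..............................
220 ..........................................................####............................
222 .........................................................####.............................
224 ..................................................#......###..............................
226 ..............................................#####.....###...............................
228 .............
[... 1277 characters left out ...]
####...............................
256 ...................................................#######................................
258 ....................................................#####.................................
260 ...................................................#####..................................
262 ..................................................##......................................
264 ..........................................................................................
266 ..........................................................................................
268 ..........................................................................................
```

The tab tip is now at (365,218), which matches about 1.8 rad. Press the button.

{"method": "move_arm", "body": {"plan": [0.1,0,-0.4,0,0,0,0.1,0,-0.8,0,0,0,0.1,0,-1.2,0,0,0,0.1,0,-1.6,0,0,0,0.1,0,-1.6,0,0,0]}}

```text
time_s: 27.02
eef_pos: [0.5487, -0.24, 0.0629]
eef_rot: [-0.001, 1.0, 0.001, -0.002]
wrist_force: [0.7, -0.4, -0.4]
opening: 0.003
grasp_force: 0.0
```

{"method": "move_arm", "body": {"plan": [0,0,-0.04,0,0,0,0,0,-0.08,0,0,0,0,0,-0.12,0,0,0,0,0,-0.16,0,0,0,0,0,-0.16,0,0,0]}}

```text
time_s: 27.65
eef_pos: [0.5501, -0.2412, 0.0577]
eef_rot: [-0.0, 1.0, 0.001, -0.0]
wrist_force: [0.2, 0.3, -0.7]
opening: 0.001
grasp_force: 0.0
```

{"method": "move_arm", "body": {"plan": [0,0,-0.04,0,0,0,0,0,-0.08,0,0,0,0,0,-0.08,0,0,0]}}

```text
time_s: 28.02
eef_pos: [0.55, -0.2411, 0.0535]
eef_rot: [-0.0, 1.0, 0.001, -0.0]
wrist_force: [0.8, 0.6, -0.1]
opening: 0.002
grasp_force: 0.0
```

{"method": "move_arm", "body": {"plan": [0,0,-0.03,0,0,0,0,0,-0.06,0,0,0,0,0,-0.06,0,0,0]}}

```text
time_s: 28.4
eef_pos: [0.5503, -0.2413, 0.051]
eef_rot: [0.0, 1.0, 0.001, 0.0]
wrist_force: [-1.2, 0.8, 2.7]
opening: 0.001
grasp_force: 1.3
```

{"method": "move_arm", "body": {"plan": [0,0,-0.04,0,0,0,0,0,-0.07,0,0,0,0,0,-0.07,0,0,0]}}

```text
time_s: 28.78
eef_pos: [0.5503, -0.2413, 0.0474]
eef_rot: [0.0, 1.0, 0.001, 0.0]
wrist_force: [-1.8, 2.1, 4.5]
opening: -0.003
grasp_force: 2.3
```

{"method": "move_arm", "body": {"plan": [0,0,-0.03,0,0,0,0,0,-0.05,0,0,0,0,0,-0.05,0,0,0]}}

```text
time_s: 29.15
eef_pos: [0.5504, -0.2414, 0.047]
eef_rot: [0.0, 1.0, 0.001, 0.0]
wrist_force: [-7.3, 4.0, 19.5]
opening: 0.003
grasp_force: 9.5
```

Bottomed out at 19.5 N. Retreat clear and check everything.

{"method": "move_arm", "body": {"plan": [0,0,0.3,0,0,0,-0.2,0,1,0,0,0,-0.8,0,2,0,0,0,-1.5,0,3,0,0,0,-2.3,-0.3,4,0,0,0,-3,-1,4.5,0,0,0,-3,-2,4.5,0,0,0,-3,-3,4.5,0,0,0,-3,-3,4.5,0,0,0,-3,-3,4.5,0,0,0]}}

```text
time_s: 30.4
eef_pos: [0.4, -0.3907, 0.2692]
eef_rot: [-0.001, 1.0, 0.001, -0.0]
wrist_force: [-0.1, 0.4, -0.0]
opening: 0.0
grasp_force: 0.0
```

Run:
```python
from h import *
s=cam("side"); c=cam("top"); o=ctrl.get_obs(); print(o["time_s"],o["eef_pos"],o["wrist_force"])
p=s["pixels"].astype(int); m=((p[...,0]>120)&(p[...,1]<80)&(p[...,2]<80)); m[:205]=0; m[:,:300]=0
for y in range(214,264,3): print(y,''.join("#" if v else "." for v in m[y,325:380]))
g=cv2.cvtColor(c["pixels"],cv2.COLOR_RGB2GRAY)
print("tip",proj(c,[.4619,.0097,.198]),"ringtop",proj(c,[.492,.01,.191]), proj(c,[.492,.058,.143]),proj(c,[.492,-.038,.143]))
for y in range(140,205): print(y,''.join(" .:-=+*#%@"[min(9,int(v)//22)] for v in g[y,240:302]))
```

```text
30.5 [ 0.40040499 -0.39012552  0.26967946] [-0.53983996  0.5302676  -0.5531461 ]
214 .......................................................
217 .......................................................
220 .......................................................
223 .......................................................
226 .......................................................
229 .................................##....................
232 ...............................#####...................
235 .............................#####.....................
238 ............................#####......................
241 .......................................................
244 ........................................##.............
247 ...............................##########..............
250 .........................###############...............
253 .............................##########................
256 ...............................#######.................
259 ................................#####..................
262 ..............................##.......................
[... 3921 characters left out ...]
%%%%%% ..................%%%*-
195 ##################%%%%%%%%%%%%%%%%%%%%#######%#*********=%%%*-
196 ################%%%%%%%%%%%%%%%%%%%%%%%%%%%%%%%%%%%%%%%%#%%%*-
197 ##############%%%%%%%%%%%%%%%%%%%%%%%%%%%%%%%%%%%%%%%%%%%%%%*=
198 **#*##########%%%%%%%%%%%%%%%%%%%%%%%%%%%%%%%%%%%%%%%%%%%%%%*=
199 ++++++++***************#*##################%%%%%%%%%%%%%%%%%*=
200 ****************++++**+**+++++++*++++*+*********************=*
201 #*#*###********#***************************++++++++++++++++*+*
202 *#####**######*####**#*##*##########**************************
203 #*####*#*****#*#*#***********************************#***#****
204 #####################*###**#*#*#******************************
```

The ring hangs well on the branch in the top view. The arm hides the guard from the side camera, so check it from the top.

Run:
```python
from h import *
c=cam("top"); p=c["pixels"].astype(int); m=(p[...,0]>p[...,1]+50)&(p[...,0]>p[...,2]+50)&(p[...,1]<80); m[:,:310]=0;m[:120]=0;m[220:]=0;m[:,380:]=0
ys,xs=np.where(m); print(len(ys))
for y in range(138,190): print(y,''.join("#" if v else "." for v in m[y,322:365]))
for t in(1.4,1.57,1.7,1.8,1.9):
    print(t,[np.round(proj(c,[.606-r*np.cos(t),-.24,.082+r*np.sin(t)]),1) for r in(0,.08,.112)])
```

```text
342
138 .............................#####.........
139 .............................#####.........
140 .............................####..........
141 ............................#####..........
142 ...................########.#####.....###..
143 ...................#####################...
144 ..................######################...
145 ..................#####################....
146 .................######################....
147 .................######################....
148 ................########################...
149 ...............#########################...
150 ...............#########################...
151 ..............##########################...
152 ..............##########################...
153 ..............##########################...
154 ..............####.............########....
155 ..............####................####.....
156 ..............###.................####.....
157 ..............###.................###......
158 ..............##..................###......
159 ..............##..................##.......
160 ..................................#.
[... 1070 characters left out ...]
.........................................
184 ...........................................
185 ...........................................
186 ...........................................
187 ...........................................
188 ...........................................
189 ...........................................
1.4 [array([345.1, 155.1]), array([351.6, 152.6]), array([354.4, 151.5])]
1.57 [array([345.1, 155.1]), array([351.6, 148.2]), array([354.4, 145.2])]
1.7 [array([345.1, 155.1]), array([351.4, 144.9]), array([354.2, 140.5])]
1.8 [array([345.1, 155.1]), array([351.3, 142.6]), array([353.9, 137.1])]
1.9 [array([345.1, 155.1]), array([351. , 140.3]), array([353.6, 134. ])]
```

Panel edge at row 142.5 and tab tip at row 138 put the guard at about 1.78 rad, past upright. The ring hangs, the button has been pressed and the arm is clear, so hand in.

```bash
python3 -c "
from bench import ctrl
print(ctrl.hand_in())"
```

```text
the job is handed in; nothing more can be done
None
```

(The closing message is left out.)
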